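Lever open the indicator's calibration cover and press the button under it

TASK

Take the red pry tool out of its holder by its dark steel neck, lay it flat on the blue mat and let go, then take it again by its red handle. Push its blade into the notch under the front edge of the weighing indicator's yellow cover and, with the tool alone, lever and swing the cover up until it stands open, at least 75 degrees. Lay the tool flat on the mat again, press the green button under the cover fully down and let it spring back, leaving the cover open and the brass weight, mouse and green screwdriver alone.

Things in the scene. Friction and masses are not known exactly. Their poses are not given: they have to be found in the camera images.
- indicator: Steel weighing indicator lying on its back, fixed: 170 (x) x 240 (y) x 67 mm high. Origin: centre of its underside, on the table; its -x side, the front, faces the robot. Display and keypad (up to 5.8 mm proud) are on the -y half of the top. In the +y half is a well, x -77 to -5, y +10 to +100 mm, floor at z = 30 mm, closed by the yellow cover.
- notch (a point): Centre of the notch's mouth in the indicator's front face (axes parallel to the indicator's). The notch is 36 mm wide (y) and 10 mm high, cut through the 8 mm front wall from z = 57 mm up to the cover's underside at z = 67 mm, with a black strip below it; behind it the well is empty above z = 52 mm.
- cover_hinge (a point): Middle of the cover's hinge axis, on the level of the closed cover's underside (z = 67 mm), fixed to the indicator with its axes. The hinge runs along the indicator's y, 80 mm behind (+x of) the notch.
- cover_edge (a point): Middle of the lower front edge of the yellow cover, moves with it: closed, it is 5 mm above point notch. The cover is a plate 80 (hinge to edge) x 88 x 5 mm, 60 g, flush with the front face when closed; a black stripe on its top marks the notch.
- cover (a joint): Opening angle of the yellow cover, rad: 0 closed, 1.85 stop. Its front edge swings up and away from the robot. Stiff friction hinge (0.12 N m, about 2 N at the edge): it stays wherever it is left.
- cal_button (a joint): Travel of the green button, m: 0 out, 0.006 fully down. Sprung, 1.5 N at the start, 5 N fully down.
- cal_button_top (a point): Centre of the top of the green push button (26 mm diameter) standing in the well, moves with it; 15 mm below the well's rim, 41 mm in front of the hinge axis. Pressed straight down.
- mat: Thin blue mat, fixed, 160 (x) x 200 (y) x 2 mm thick. Origin: centre of its underside.
- holder: Grey trough, fixed. Outside x -66 to +50 mm, 42 mm wide, 36 mm high; open at the top and at the +x end, inside 26 mm wide, floor at z = 12 mm. Origin: on the table, below the handle. The pry tool lies in it along x, handle inside (no room for fingers beside it), neck and blade standing out at the +x end.
- pry: Pry tool, loose, about 80 g. Origin: centre of its handle's underside; +x to the blade, +z up. Handle: red, 95 (x) x 20 (y) x 22 (z) mm, x -47.5 to 47.5. Neck: dark steel, 10 wide x 10 high, x 47.5 to 103 mm. Blade: steel, 16 wide x 3 thick, x 103 to 147.5 mm. Neck and blade are centred 11 mm above the underside and hang clear when the handle lies on a surface.
- pry_neck (a point): Middle of the pry tool's neck: 75 mm ahead (+x) of the origin, 11 mm above the underside.
- pry_grip (a point): Centre of the pry tool's handle, 11 mm above the origin.
- pry_tip (a point): Middle of the blade's front edge: 147.5 mm ahead of the origin, 11 mm above the underside.
- weight: Bystander: brass test weight, 38 mm diameter, 62 mm high, 500 g. Origin: centre of its underside.
- mouse: Bystander: black computer mouse 100 x 58 x 24 mm. Origin: centre of its underside.
- driver: Bystander: screwdriver with green handle, 170 mm long, 26 mm thick, lying along its x, tip to +x. Origin: middle of its length, on the table.
Things that resemble listed ones, but are neither listed nor needed, are in the scene too. What is shaped like the pry but purple is not meant.

How it is judged:
By the outcome, as a careful person would: the job done as asked, in the order asked, and still so for the second after the job is handed in, with the robot touching nothing.
It also fails if it takes over 72 s, if anything falls off the work surface, if the arm or the gripper's body presses on something with over 40 N, if the wrist force passes 120 N, or if a joint passes its speed limit or range.

ROBOT

A 6-joint arm with a two-finger parallel gripper is mounted at the origin on the work surface. World frame = base frame: x ahead of the robot, y to its left, z up, the work surface at z = 0. Lengths are in m, angles in rad, forces in N, time in s.
With the tool pointing down it reaches from about 0.325 to 0.9 m from the base axis. Payload 6.1 kg.
Tool frame: the origin (TCP) lies midway between the tips of the shut fingers; the grasp point (between the pads) lies 19 mm behind it; z points along the fingers, y is the line along which they close (so a half turn about z gives the same grasp; the last joint's range is limited). The gripper opens to 87 mm and grips with 3 to 60 N. Pads are 19 mm wide; open, the fingers measure 117 mm over their backs; the gripper's body (75 mm by 190 mm) begins 51 mm behind the grasp point.
Start: joints at [1.083, 0.22, 1.526, -0, 1.395, -0.126], TCP at [0.221, 0.585, 0.223] pointing down, gripper open.
Joint ranges: [-2.98, 2.98], [-0.91, 2.08], [0.09, 2.57], [-1.24, 4.39], [0.2, 2.65], [-2.68, 2.68]. Speed limits (rad/s): [2.57, 2.57, 3.01, 3.14, 3.14, 3.14].

INTERFACE

Orientations are given as a unit quaternion [x, y, z, w].
In Python, from rig import status, camera, sign_off gives the robot as it stands.
- The arm moves only by the tool drive_tool, never from a script. Its argument "targets" is one flat list of numbers, 7 for each row, row after row: the opening, from -1 (shut) to 1 (fully open), then the shift along the tool's x, y, z in units of 0.1 m (1.0 is 0.1 m), then the turn, a rotation vector about the tool's x, y, z in units of 90 degrees (1.0 is 90 degrees). A call has exactly 8 rows; each row shifts and turns the commanded pose from where the row before left it, along the tool's axes as they then stand; what a row does not reach is not made up. A row lasts 1/12 s, in which the tool goes at most 41.7 mm and 7.16 degrees, less where a joint would pass 70% of its speed; a pose out of reach is approached as far as the arm can. A call with a number of a shift or a turn outside -1 to 1 is refused whole. A call with a gripper value outside its range is refused whole. The fingers move at their own pace and stop on an object; "force" is the grip in N (left out, the last holds). Time passes only in rows, so rows that do not move let the fingers close, or fill a call up. It gives the time, the measured TCP pose, the force, the opening and the grip force at its end, in the units of the state.
- status.get_state(): the state, without advancing time (a new reading comes with each control period).
- camera(name): name is "scene" or "side" or "wrist"; returns a dict with "image" (480x640x3 uint8, red, green, blue), "fx", "fy", "cx", "cy" (pixels), "position" and "attitude" of the camera in the world. Camera axes: x right, y down, z forward; pixel columns grow to the right and rows downward; lengths in m; the calibration is good to about 2 mm. A picture is of the moment at which its call begins. There is no depth.
- sign_off(): hands the job in; it is judged then, once.
The state is a dict: "clock": time; "joint_positions": joint angles; "dq": joint speeds; "joint_efforts": joint torques, N m; "position": TCP position; "tcp_rot": TCP orientation; "force": force on the tool from outside, world axes, zero at the start; "moment": the same for the moment, N m; "opening": finger opening in m; "finger_force": force on a finger pad.
Only numpy, scipy, OpenCV 4.12 (cv2) and the standard library are available. Lean on these libraries where they do the work, as an engineer would, in place of code of your own. Each camera call takes 0.05 s, during which the arm holds its last target. There are 200 camera calls.

## Working session

There is one attempt and no reset: what is moved stays moved. The work goes in short steps, Python scripts to look and compute and a tool call to move; the robot and the scene stay as the last step left them, time stands still between calls to the robot, and variables do not carry over. Pictures are saved under pics/ and viewed, at most 13 in all, crops included, and the job is handed in when it is done.

Besides the shell and the picture viewer there is one more tool, called after "Request:" as name(argument=value, ...) on one line, values as JSON. drive_tool: Moves the arm, as the interface text tells. Shifts and turns lie within -1 to 1; 1 stands for 0.1 m of shift or 90 degrees of turn. Its arguments: {"type":"object","properties":{"targets":{"type":"array","items":{"type":"number"}},"force":{"type":"number"}},"required":["targets"]}

```bash
ls; mkdir -p pics
python3 - <<'E'
from rig import status,camera
import cv2,numpy as np,pickle
s=status.get_state();print({k:np.round(v,3).tolist() for k,v in s.items()})
d={}
for n in ["scene","side"]:
    c=camera(n);d[n]=c;cv2.imwrite(f"pics/{n}0.png",c["image"][:,:,::-1]);print(n,c["fx"],c["cx"],c["position"],c["attitude"])
pickle.dump(d,open("c0.pkl","wb"))
E
```

```text
pics
{'clock': 0.0, 'joint_positions': [1.083, 0.221, 1.528, -0.0, 1.395, -0.126], 'dq': [-0.0, 0.001, 0.001, 0.0, 0.001, 0.001], 'joint_efforts': [-0.002, -49.461, -38.737, 0.07, 0.057, -0.0], 'position': [0.221, 0.584, 0.221], 'tcp_rot': [0.18, 0.984, -0.001, -0.0], 'force': [0.073, 0.389, 0.148], 'moment': [0.063, -0.019, 0.018], 'finger_force': 0.0, 'opening': 0.087}
scene 513.7419276036935 318.46636041571145 [ 1.05716078 -0.23253908  0.94886361] [ 0.81514624  0.50957919 -0.14417224 -0.23469132]
side 460.5862830896614 319.8472046687116 [ 0.36535505 -0.96423444  0.72520773] [ 0.87531993 -0.09277197  0.04065339 -0.47281675]
```

View pics/scene0.png

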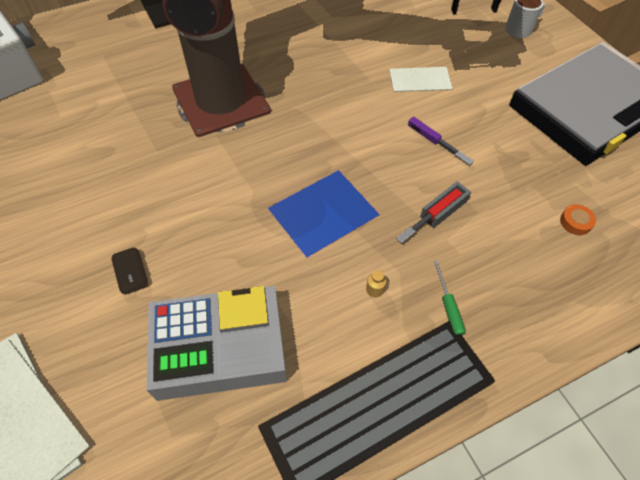

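View pics/side0.png

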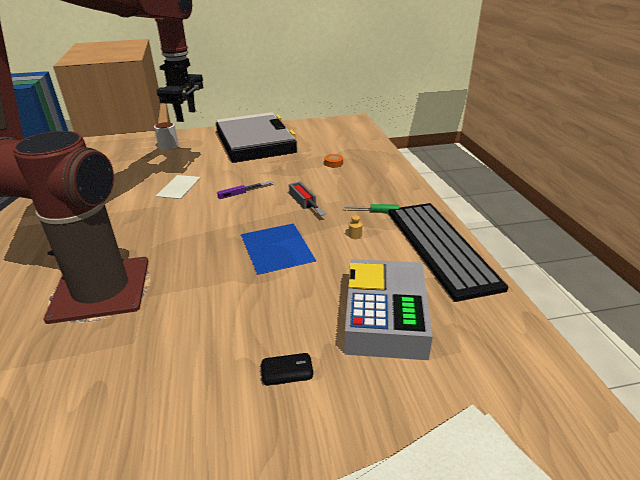

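Scene picture: the red-handled tool sits in the grey holder at (445,205) with its blade at (404,237). The purple lookalike is at (440,140) and isn't the one. The mat is at (325,213), the yellow cover at (243,307) with its stripe at (240,291), the weight at (377,283), the mouse at (130,270) and the driver at (450,300). The side picture shows the same layout, with the tool at (305,197) and the cover at (367,276).

Next I'll measure and make one enlarged crop to confirm the tool.

```bash
cat > h.py <<'E'
import numpy as np,cv2
from scipy.spatial.transform import Rotation as R
def rays(c,px):
    px=np.atleast_2d(px).astype(float)
    d=np.c_[(px[:,0]-c["cx"])/c["fx"],(px[:,1]-c["cy"])/c["fy"],np.ones(len(px))]
    return R.from_quat(c["attitude"]).apply(d)
def onz(c,px,z):
    d=rays(c,px);p=np.array(c["position"]);return p+d*((z-p[2])/d[:,2])[:,None]
def proj(c,P):
    q=R.from_quat(c["attitude"]).inv().apply(np.atleast_2d(P)-np.array(c["position"]))
    return np.c_[q[:,0]/q[:,2]*c["fx"]+c["cx"],q[:,1]/q[:,2]*c["fy"]+c["cy"]]
def mask(c,lo,hi,box=None):
    h=cv2.cvtColor(c["image"],cv2.COLOR_RGB2HSV);m=cv2.inRange(h,lo,hi)
    if box: z=np.zeros_like(m);x0,y0,x1,y1=box;z[y0:y1,x0:x1]=m[y0:y1,x0:x1];m=z
    return m
def big(m):
    return max(cv2.findContours(m,0,cv2.CHAIN_APPROX_NONE)[0],key=cv2.contourArea)
def rect(P):  # centre,size,yaw of long side of planar world points (mm)
    (c,s,a)=cv2.minAreaRect((P[:,:2]*1000).astype(np.float32));return np.round(c,1),np.round(s,1),round(a,1)
E
python3 - <<'E'
from h import *;import pickle
d=pickle.load(open("c0.pkl","rb"))
B={"scene":{"cov":(200,270,280,345),"red":(420,180,475,230)},"side":{"cov":(340,255,395,295),"red":(280,175,330,225)}}
for n in d:
    c=d[n]
    for nm,lo,hi,z in [("mat",(105,120,60),(130,255,255),.002),("cov",(22,120,80),(35,255,255),.072),("red",(0,150,80),(6,255,255),.034)]:
        k=big(mask(c,lo,hi,B[n].get(nm)))[:,0]; P=onz(c,k,z); print(n,nm,*rect(P),len(k))
    if n=="scene":
        for nm,px,z in [("tip",[[401,241],[413,232],[397,238]],.023),("stripe",[[232,291],[250,290]],.072)]: print(nm,onz(c,px,z).round(4).tolist())
im=d["scene"]["image"][:,:,::-1]; a=cv2.resize(im[170:260,380:500],(800,600),interpolation=cv2.INTER_CUBIC)
b=cv2.resize(im[270:400,140:300],(740,600),interpolation=cv2.INTER_CUBIC)
cv2.imwrite("pics/crop1.png",cv2.resize(np.vstack([cv2.resize(a,(400,300)),cv2.resize(b,(400,300))]),None,fx=1,fy=1))
E
```

```text
scene mat [444.5  83.2] [157.5 197.4] 8.5 235
scene cov [ 622.1 -175.3] [87.9 78. ] 72.5 171
scene red [561.8 323.2] [ 22.7 105.2] 16.9 75
tip [[0.602, 0.191, 0.023], [0.5934, 0.2264, 0.023], [0.5917, 0.1873, 0.023]]
stripe [[0.5828, -0.1804, 0.072], [0.5958, -0.1487, 0.072]]
side mat [446.1  82.5] [159.3 200.6] 8.5 188
side cov [ 622.1 -178.1] [92.1 77.1] 71.9 130
side red [563.7 315.1] [ 27.4 119.4] 9.7 43
```

View pics/crop1.png

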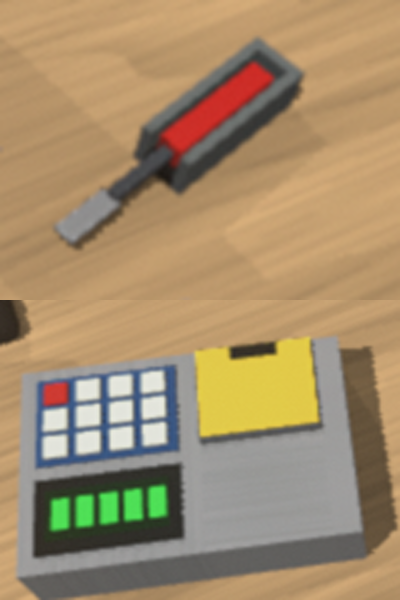

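The crop confirms the red tool in its trough, with its blade tip at about (400,241) px and neck and blade free. It also shows the stripe at the front of the yellow cover. I'll refine these positions and set up a planner.

```bash
cat >> h.py <<'E'
def tool(s=None):
    from rig import status
    s=s or status.get_state();r=R.from_quat(s["tcp_rot"]);return np.array(s["position"]),r,s
def go(target,yaw=None,pos=None,rot=None):
    """units needed: first turn (about tool z etc) to tool-down with tool x at yaw, then shift in that frame"""
    p,r,s=tool();p=p if pos is None else np.array(pos);r=rot or r
    m=r.as_matrix();print("tcp",p.round(4),"yaw x",np.degrees(np.arctan2(m[1,0],m[0,0])).round(2),"z",m[:,2].round(3))
    if yaw is not None:
        a=np.radians(yaw);X=np.array([np.cos(a),np.sin(a),0]);Z=np.array([0,0,-1.]);
        g=R.from_matrix(np.c_[X,np.cross(Z,X),Z]);print("turn",((r.inv()*g).as_rotvec()/(np.pi/2)).round(4));
        print("shift before turn",(r.inv().apply(np.array(target)-p)*10).round(4));r=g
    print("shift",(r.inv().apply(np.array(target)-p)*10).round(4))
E
python3 - <<'E'
from h import *;import pickle
d=pickle.load(open("c0.pkl","rb"));c=d["scene"]
print("weight base",onz(c,[[376,291]],0.0),"side",onz(d["side"],[[356,236]],0))
tip=onz(c,[[399.5,241.4]],.023)[0];tb=onz(d["side"],[[322,218]],.023)[0]
# red handle: rear end & front end centre in crop
f=onz(c,[[380+172*.3,170+150*.3]],.034)[0];b=onz(c,[[380+262*.3,170+67*.3]],.034)[0]
print("tip",tip,tb,"handle f,b",f,b)
print(np.degrees(np.arctan2(*(tip-b)[[1,0]])),np.degrees(np.arctan2(*(f-b)[[1,0]])),np.linalg.norm((tip-b)[:2]),np.linalg.norm((f-b)[:2]))
u=(tip-b)[:2];u/=np.linalg.norm(u)
n=tip[:2]-u*.0725;print("neck",n)
go([*n,.15],-73)
E
```

```text
weight base [[6.73992319e-01 9.16036878e-02 1.11022302e-16]] side [[0.67362946 0.08702545 0.        ]]
tip [0.60150128 0.18763037 0.023     ] [0.59217052 0.16830876 0.023     ] handle f,b [0.57847673 0.2811597  0.034     ] [0.5466032  0.37370603 0.034     ]
-73.56231048354893 -70.9959762836074 0.1940050204731406 0.09788128305620858
neck [0.58098578 0.25716716]
tcp [0.221  0.584  0.2215] yaw x 159.27 z [-0.001 -0.002 -1.   ]
turn [-4.0000e-04 -1.3000e-03 -1.4192e+00]
shift before turn [-4.5241 -1.7814  0.7175]
shift [ 4.1783 -2.487   0.7154]
```

Request:
drive_tool(targets=[1, 0, 0, 0, 0, 0, 0.0726, 1, 0, 0, 0, 0, 0, 0.0726, 1, 0, 0, 0, 0, 0, 0.0726, 1, 0, 0, 0, 0, 0, 0.0726, 1, 0, 0, 0, 0, 0, 0.0726, 1, 0, 0, 0, 0, 0, 0.0726, 1, 0, 0, 0, 0, 0, 0.0726, 1, 0, 0, 0, 0, 0, 0.0726])

```text
clock: 0.77
position: [0.221, 0.5842, 0.2219]
tcp_rot: [0.597, 0.802, -0.001, 0.0]
force: [-0.2, 0.5, -0.6]
opening: 0.087
finger_force: 0.0
```

Run:
```python
from h import *
go([.581,.257,.16],107)
```

```text
tcp [0.221  0.5842 0.2219] yaw x 106.68 z [-0.001 -0.001 -1.   ]
turn [-0.0005  0.0005 -0.0036]
shift before turn [-4.1671  2.5096  0.6202]
shift [-4.1816  2.4856  0.6188]
```

Request:
drive_tool(targets=[0.2, -0.26, 0.157, 0.039, 0, 0, 0, 0.2, -0.26, 0.157, 0.039, 0, 0, 0, 0.2, -0.26, 0.157, 0.039, 0, 0, 0, 0.2, -0.26, 0.157, 0.039, 0, 0, 0, 0.2, -0.26, 0.157, 0.039, 0, 0, 0, 0.2, -0.26, 0.157, 0.039, 0, 0, 0, 0.2, -0.26, 0.157, 0.039, 0, 0, 0, 0.2, -0.26, 0.157, 0.039, 0, 0, 0])

```text
clock: 1.43
position: [0.4028, 0.421, 0.1907]
tcp_rot: [0.595, 0.804, -0.0, -0.0]
force: [-0.1, -0.2, -0.2]
opening: 0.0526
finger_force: 0.0
```

Request:
drive_tool(targets=[0.2, -0.26, 0.157, 0.039, 0, 0, 0, 0.2, -0.26, 0.157, 0.039, 0, 0, 0, 0.2, -0.26, 0.157, 0.039, 0, 0, 0, 0.2, -0.26, 0.157, 0.039, 0, 0, 0, 0.2, -0.26, 0.157, 0.039, 0, 0, 0, 0.2, -0.26, 0.157, 0.039, 0, 0, 0, 0.2, -0.26, 0.157, 0.039, 0, 0, 0, 0.2, 0, 0, 0, 0, 0, 0])

```text
clock: 2.1
position: [0.5634, 0.276, 0.1626]
tcp_rot: [0.597, 0.803, -0.001, 0.001]
force: [-0.3, -0.3, 0.1]
opening: 0.0524
finger_force: 0.0
```

Run:
```python
from h import *;import pickle
from rig import camera
c=camera("wrist");pickle.dump(c,open("w1.pkl","wb"));cv2.imwrite("pics/w1.png",c["image"][:,:,::-1]);print(c["position"],c["attitude"])
go([.581,.257,.06],107)
```

```text
[0.54349959 0.34211035 0.32445264] [0.98088601 0.14442158 0.01846818 0.12908901]
tcp [0.5616 0.278  0.1628] yaw x 106.78 z [-0.001 -0.001 -1.   ]
turn [-0.0011  0.0003 -0.0025]
shift before turn [-0.2562  0.1268  1.0277]
shift [-0.2573  0.124   1.0278]
```

View pics/w1.png

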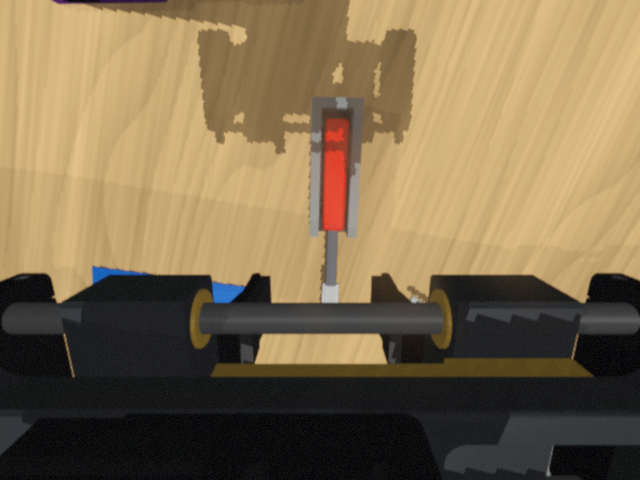

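The wrist view shows the handle from (337,120) to (334,230) and the neck from (333,232) to (331,285).

Run:
```python
from h import *;import pickle
c=pickle.load(open("w1.pkl","rb"))
P=onz(c,[[334,231],[337,120]],.034);n=onz(c,[[333,236],[330.5,284]],.028);print(P,n)
for a in (P[0]-P[1],n[1]-n[0]): print(np.degrees(np.arctan2(a[1],a[0])),np.linalg.norm(a))
k=big(mask(c,(0,150,80),(6,255,255)));print(rect(onz(c,k[:,0],.034)))
u=np.array([np.cos(np.radians(-72.5)),np.sin(np.radians(-72.5))]);nk=P[0,:2]+u*.0275;print(nk)
go([*nk,.06],107.5)
```

```text
[[0.57396221 0.28165698 0.034     ]
 [0.54846418 0.37156385 0.034     ]] [[0.57511418 0.27566336 0.028     ]
 [0.58682553 0.23005689 0.028     ]]
-74.16640392706964 0.09345263750374234
-75.59811125728706 0.047086156173603906
(array([560.2, 327.5]), array([20.4, 94.2]), 15.2)
[0.58223162 0.25542976]
tcp [0.5616 0.278  0.1628] yaw x 106.78 z [-0.001 -0.001 -1.   ]
turn [-0.0011  0.0003 -0.008 ]
shift before turn [-0.2748  0.134   1.0277]
shift [-0.277   0.1288  1.0278]
```

Request:
drive_tool(targets=[-0.1, -0.1, 0.06, 0.1, 0, 0, 0, -0.1, -0.1, 0.06, 0.2, 0, 0, 0, -0.1, -0.075, 0, 0.3, 0, 0, 0, -0.1, 0, 0, 0.3, 0, 0, 0.014, -0.1, 0, 0, 0.1, 0, 0, 0, -0.1, 0, 0, 0.1, 0, 0, 0, -0.1, 0, 0, 0, 0, 0, 0, -0.1, 0, 0, 0, 0, 0, 0])

```text
clock: 2.82
position: [0.5802, 0.2583, 0.0547]
tcp_rot: [0.603, 0.798, 0.0, 0.0]
force: [0.4, 0.1, 0.6]
opening: 0.0393
finger_force: 0.0
```

Run:
```python
from h import *
go([.581,.255,.0145],105.5)
```

```text
tcp [0.5802 0.2583 0.0547] yaw x 105.81 z [ 0.001  0.    -1.   ]
turn [ 0.0004 -0.      0.0035]
shift before turn [-0.0342 -0.0012  0.4019]
shift [-0.0341 -0.0007  0.402 ]
```

Down the last 40 mm, then close on the neck.

Request:
drive_tool(targets=[-0.1, -0.034, 0, 0.1, 0, 0, 0, -0.1, 0, 0, 0.1, 0, 0, 0, -0.1, 0, 0, 0.1, 0, 0, 0, -0.1, 0, 0, 0.1, 0, 0, 0, -0.1, 0, 0, 0, 0, 0, 0, -0.1, 0, 0, 0, 0, 0, 0, -1, 0, 0, 0, 0, 0, 0, -1, 0, 0, 0, 0, 0, 0], force=40)

```text
clock: 3.48
position: [0.5814, 0.2545, 0.0146]
tcp_rot: [0.604, 0.797, 0.0, 0.0]
force: [-0.1, 0.0, 0.5]
opening: 0.0322
finger_force: 0.0
```

Request:
drive_tool(targets=[-1, 0, 0, 0, 0, 0, 0, -1, 0, 0, 0, 0, 0, 0, -1, 0, 0, 0, 0, 0, 0, -1, 0, 0, 0, 0, 0, 0, -1, 0, 0, 0, 0, 0, 0, -1, 0, 0, 0, 0, 0, 0, -1, 0, 0, 0, 0, 0, 0, -1, 0, 0, 0, 0, 0, 0])

```text
clock: 4.15
position: [0.5811, 0.2544, 0.0143]
tcp_rot: [0.604, 0.797, 0.0, 0.0]
force: [0.7, -1.0, 2.0]
opening: 0.0096
finger_force: 40.0
```

Request:
drive_tool(targets=[-1, 0, 0, -0.05, 0, 0, 0, -1, 0, 0, -0.08, 0, 0, 0, -1, 0, 0, -0.1, 0, 0, 0, -1, 0, 0, -0.1, 0, 0, 0, -1, 0, 0, -0.15, 0, 0, 0, -1, 0, 0, -0.15, 0, 0, 0, -1, 0, 0, -0.1, 0, 0, 0, -1, 0, 0, -0.07, 0, 0, 0])

```text
clock: 4.82
position: [0.582, 0.2547, 0.0967]
tcp_rot: [0.604, 0.797, 0.001, 0.001]
force: [0.4, 0.5, -1.0]
opening: 0.0096
finger_force: 40.0
```

Run:
```python
from h import *
from rig import camera
c=camera("side");cv2.imwrite("pics/s2.png",cv2.resize(c["image"][120:280,220:440,::-1],(770,560),interpolation=cv2.INTER_CUBIC))
go([.463,.066,.10],137)
```

```text
tcp [0.5825 0.2549 0.0975] yaw x 105.74 z [ 0.004  0.001 -1.   ]
turn [ 0.0027  0.0007 -0.3473]
shift before turn [-1.4938 -1.6622 -0.0321]
shift [-0.4143 -2.1962 -0.0248]
```

View pics/s2.png

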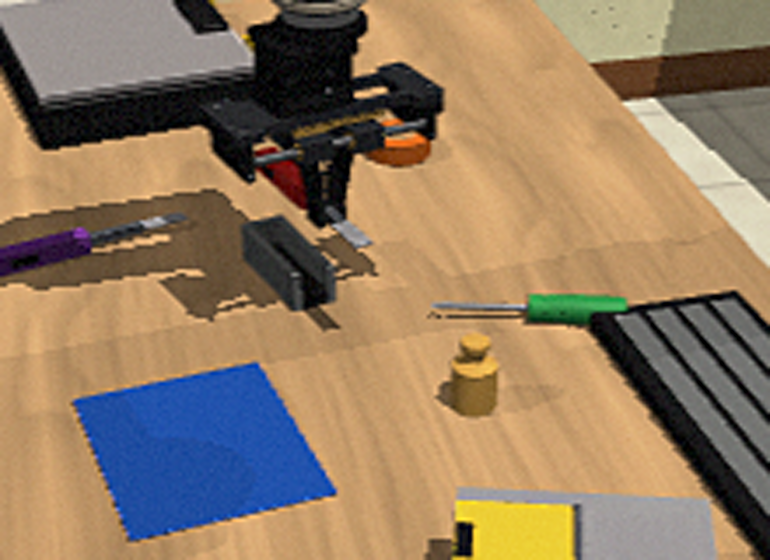

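The tool is out of the holder and held level in the fingers, at about (310,195) px in the crop.

Request:
drive_tool(targets=[-1, -0.1, -0.11, 0, 0, 0, 0, -1, -0.2, -0.22, 0, 0, 0, 0, -1, -0.22, -0.25, 0, 0, 0, 0, -1, -0.22, -0.25, 0, 0, 0, 0, -1, -0.22, -0.25, 0, 0, 0, 0, -1, -0.22, -0.25, 0, 0, 0, 0, -1, -0.2, -0.22, 0, 0, 0, 0, -1, -0.1, -0.11, 0, 0, 0, 0])

```text
clock: 5.53
position: [0.4588, 0.0648, 0.0932]
tcp_rot: [0.604, 0.797, -0.001, -0.001]
force: [0.2, 0.5, -1.7]
opening: 0.0098
finger_force: 40.0
```

Request:
drive_tool(targets=[-1, 0, 0, 0, 0, 0, -0.05, -1, 0, 0, 0, 0, 0, -0.05, -1, 0, 0, 0.1, 0, 0, -0.05, -1, 0, 0, 0.1, 0, 0, -0.05, -1, 0, 0, 0.1, 0, 0, -0.05, -1, 0, 0, 0.1, 0, 0, -0.05, -1, 0, 0, 0.1, 0, 0, -0.047, -1, 0, 0, 0, 0, 0, 0])

```text
clock: 6.2
position: [0.4592, 0.0669, 0.0419]
tcp_rot: [0.366, 0.931, -0.001, -0.002]
force: [-1.3, -0.1, -0.7]
opening: 0.0093
finger_force: 40.0
```

Run:
```python
from h import *
go([.463,.066,.005],137)
```

```text
tcp [0.4592 0.0669 0.0419] yaw x 137.11 z [-0.004  0.    -1.   ]
turn [-0.0017 -0.0019  0.0012]
shift before turn [-0.0347  0.0206  0.3687]
shift [-0.0336  0.0196  0.3688]
```

Request:
drive_tool(targets=[-1, -0.03, 0.02, 0.05, 0, 0, 0, -1, 0, 0, 0.05, 0, 0, 0, -1, 0, 0, 0.05, 0, 0, 0, -1, 0, 0, 0.05, 0, 0, 0, -1, 0, 0, 0.05, 0, 0, 0, -1, 0, 0, 0.05, 0, 0, 0, -1, 0, 0, 0.04, 0, 0, 0, -1, 0, 0, 0.02, 0, 0, 0])

```text
clock: 6.87
position: [0.4643, 0.0663, 0.0073]
tcp_rot: [0.367, 0.93, -0.0, -0.0]
force: [-1.1, -1.1, -1.3]
opening: 0.0094
finger_force: 40.0
```

Request:
drive_tool(targets=[-1, 0, 0, 0.01, 0, 0, 0, -1, 0, 0, 0, 0, 0, 0, -1, 0, 0, 0, 0, 0, 0, -0.6, 0, 0, 0, 0, 0, 0, -0.5, 0, 0, 0, 0, 0, 0, -0.4, 0, 0, 0, 0, 0, 0, -0.3, 0, 0, 0, 0, 0, 0, -0.3, 0, 0, 0, 0, 0, 0])

```text
clock: 7.53
position: [0.465, 0.0663, 0.0072]
tcp_rot: [0.367, 0.93, 0.0, 0.0]
force: [0.8, 0.6, -0.4]
opening: 0.0282
finger_force: 0.0
```

Request:
drive_tool(targets=[-0.2, 0, 0, -0.1, 0, 0, 0, -0.1, 0, 0, -0.2, 0, 0, 0, 0, 0, 0, -0.2, 0, 0, 0, 0.1, 0, 0, -0.2, 0, 0, 0, 0.1, 0.2, 0, -0.2, 0, 0, 0, 0.1, 0.2, 0, -0.1, 0, 0, 0, 0.1, 0.1, 0, 0, 0, 0, 0, 0.1, 0, 0, 0, 0, 0, 0])

```text
clock: 8.2
position: [0.4275, 0.1014, 0.1077]
tcp_rot: [0.366, 0.931, 0.0, 0.0]
force: [-0.1, -1.0, -0.1]
opening: 0.0479
finger_force: 0.0
```

Run:
```python
from h import *;import pickle
from rig import camera
c=camera("wrist");pickle.dump(c,open("w2.pkl","wb"))
s=camera("scene");pickle.dump(s,open("s2.pkl","wb"))
cv2.imwrite("pics/w2.png",np.vstack([cv2.resize(c["image"],(400,300)),cv2.resize(s["image"][150:300,240:440],(400,300))])[:,:,::-1])
for q,z in ((c,.024),(s,.024)):
    k=big(mask(q,(0,150,60),(6,255,255),(0,0,640,480) if q is c else (260,160,390,270)));print(rect(onz(q,k[:,0],z)))
go([.463,.066,.005],137)
```

```text
(array([426.1, 101.2]), array([15.1, 43.1]), 48.5)
(array([414.2, 115.8]), array([16.9, 99. ]), 47.4)
tcp [0.4281 0.1003 0.1066] yaw x 137.03 z [-0. -0. -1.]
turn [-0.0002  0.0001  0.0004]
shift before turn [-0.4896 -0.0127  1.0164]
shift [-0.4898 -0.0128  1.0163]
```

View pics/w2.png

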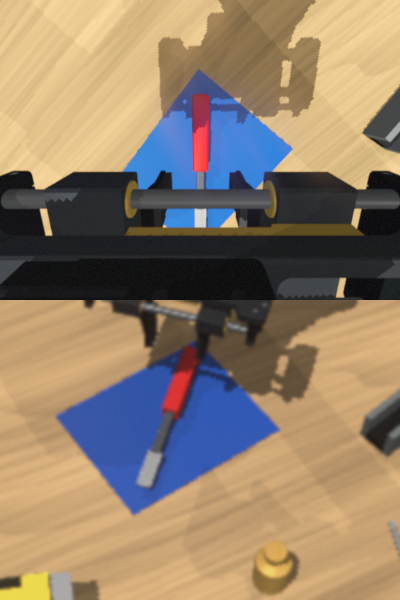

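The tool lies flat along the mat's diagonal. In the wrist view its handle runs from (201,95) to (201,172) at 1/1.6 scale.

Run:
```python
from h import *;import pickle
c=pickle.load(open("w2.pkl","rb"))
m=mask(c,(0,130,50),(8,255,255),(280,130,360,290))|mask(c,(172,130,50),(180,255,255),(280,130,360,290))
k=big(m)[:,0];print(k.min(0),k.max(0));r=rect(onz(c,k,.024));print(r)
cen=np.array(r[0])/1000;a=np.radians(r[2]-90);u=np.array([np.cos(a),np.sin(a)])
g=cen+u*.022;print(g,np.degrees(a));go([*g,.006],np.degrees(a)+180)
```

```text
[308 151] [333 274]
(array([408.7, 117.8]), array([18.5, 92.8]), 46.8)
[0.42473731 0.10273996] -43.2
tcp [0.4281 0.1003 0.1066] yaw x 137.03 z [-0. -0. -1.]
turn [-0.0002  0.0001  0.0026]
shift before turn [ 0.0408 -0.0047  1.0063]
shift [ 0.0406 -0.0052  1.0063]
```

Request:
drive_tool(targets=[0.1, 0.03, 0, 0.15, 0, 0, 0, 0, 0, 0, 0.2, 0, 0, 0, 0, 0, 0, 0.2, 0, 0, 0, 0, 0, 0, 0.2, 0, 0, 0, 0, 0, 0, 0.15, 0, 0, 0, 0, 0, 0, 0.08, 0, 0, 0, 0, 0, 0, 0.02, 0, 0, 0, 0, 0, 0, 0, 0, 0, 0], force=58)

```text
clock: 8.97
position: [0.4256, 0.1021, 0.0062]
tcp_rot: [0.367, 0.93, -0.0, -0.001]
force: [0.0, 0.4, 0.6]
opening: 0.0437
finger_force: 0.0
```

Request:
drive_tool(targets=[-1, 0, 0, 0, 0, 0, 0, -1, 0, 0, 0, 0, 0, 0, -1, 0, 0, 0, 0, 0, 0, -1, 0, 0, 0, 0, 0, 0, -1, 0, 0, 0, 0, 0, 0, -1, 0, 0, 0, 0, 0, 0, -1, 0, 0, 0, 0, 0, 0, -1, 0, 0, 0, 0, 0, 0])

```text
clock: 9.63
position: [0.4267, 0.1025, 0.0077]
tcp_rot: [0.367, 0.93, 0.0, 0.0]
force: [-1.1, -1.2, 6.6]
opening: 0.0197
finger_force: 58.0
```

Request:
drive_tool(targets=[-1, 0, 0, -0.05, 0, 0, 0, -1, 0, 0, -0.1, 0, 0, 0, -1, 0, 0, -0.15, 0, 0, 0, -1, 0, 0, -0.2, 0, 0, -0.04, -1, 0, 0, -0.2, 0, 0, -0.06, -1, 0, 0, -0.15, 0, 0, -0.06, -1, 0, 0, -0.1, 0, 0, -0.06, -1, 0, 0, 0, 0, 0, -0.06])

```text
clock: 10.3
position: [0.4278, 0.1026, 0.1052]
tcp_rot: [0.153, 0.988, 0.0, 0.002]
force: [-0.5, -0.2, -1.2]
opening: 0.0196
finger_force: 58.0
```

Run:
```python
from h import *
import pickle
d=pickle.load(open("c0.pkl","rb"));print(onz(d["scene"],[[130,282]],.0),onz(d["side"],[[288,370]],0))
go([.4414,-.1185,.10],162.2)
```

```text
[[ 0.43117079 -0.35984439  0.        ]] [[ 0.41529004 -0.34660466  0.        ]]
tcp [0.4278 0.1026 0.1052] yaw x 162.44 z [ 0.005  0.    -1.   ]
turn [0.0011 0.0028 0.0027]
shift before turn [-0.7962 -2.0671  0.0525]
shift [-0.8052 -2.0636  0.0524]
```

Request:
drive_tool(targets=[-1, -0.06, -0.15, 0, 0, 0, 0, -1, -0.11, -0.29, 0, 0, 0, 0, -1, -0.11, -0.29, 0, 0, 0, 0, -1, -0.11, -0.29, 0, 0, 0, 0, -1, -0.11, -0.29, 0, 0, 0, 0, -1, -0.11, -0.29, 0, 0, 0, 0, -1, -0.11, -0.29, 0, 0, 0, 0, -1, -0.08, -0.17, 0, 0, 0, 0])

```text
clock: 10.97
position: [0.4389, -0.1208, 0.1028]
tcp_rot: [0.156, 0.988, -0.001, 0.0]
force: [-0.3, 0.3, -1.7]
opening: 0.0192
finger_force: 58.0
```

Request:
drive_tool(targets=[-1, 0, 0, 0.05, 0, 0, 0, -1, 0, 0, 0.1, 0, 0, 0, -1, 0, 0, 0.1, 0, 0, 0, -1, 0, 0, 0.1, 0, 0, 0, -1, 0, 0, 0.05, 0, 0, 0, -1, 0, 0, 0, 0, 0, 0, -1, 0, 0, 0, 0, 0, 0, -1, 0, 0, 0, 0, 0, 0])

```text
clock: 11.63
position: [0.4394, -0.1178, 0.0622]
tcp_rot: [0.155, 0.988, -0.0, 0.0]
force: [-0.5, 0.6, -0.8]
opening: 0.0192
finger_force: 58.0
```

Run:
```python
from h import *;import pickle
from rig import camera
o=[]
for n,b in (("scene",(180,240,320,345)),("side",(300,230,420,320)),):
    c=camera(n);pickle.dump(c,open(n+"3.pkl","wb"));x0,y0,x1,y1=b;o.append(cv2.resize(c["image"][y0:y1,x0:x1],(400,300),interpolation=cv2.INTER_CUBIC))
c=camera("wrist");pickle.dump(c,open("wrist3.pkl","wb"));o.append(cv2.resize(c["image"],(400,300)))
o.append(o[2]*0)
cv2.imwrite("pics/p3.png",np.vstack([np.hstack(o[:2]),np.hstack(o[2:])])[:,:,::-1])
go([.4414,-.1185,.0555],162.2)
```

```text
tcp [ 0.4396 -0.1182  0.0626] yaw x 162.19 z [ 0.001 -0.    -1.   ]
turn [-0.0001  0.0007 -0.0002]
shift before turn [-0.0175  0.0027  0.0709]
shift [-0.0176  0.0026  0.0709]
```

View pics/p3.png

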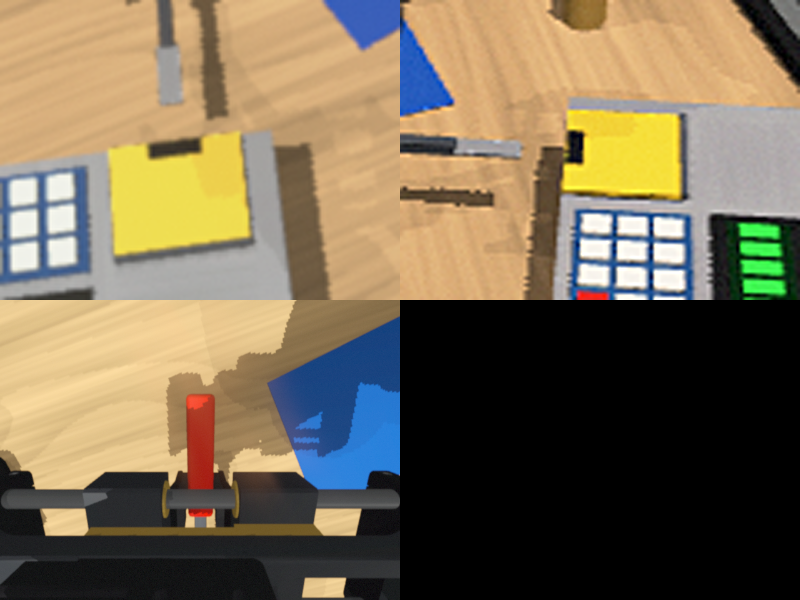

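Both views show the tool in front of the notch with the blade pointing at the stripe: the tip is at scene px (239.5,276.4) and side px (336,275). I'll check those against the predictions.

Run:
```python
from h import *;import pickle
S=pickle.load(open("scene3.pkl","rb"));D=pickle.load(open("side3.pkl","rb"))
a=np.radians(-17.8);u=np.array([np.cos(a),np.sin(a),0]);v=np.array([-u[1],u[0],0])
tip=np.array([.4396,-.1182,.0691])+.1247*u
notch=np.array([.5839,-.1643,.072])
for n,c in (("scene",S),("side",D)): print(n,"tip",proj(c,tip).round(1),"stripe front",proj(c,notch).round(1))
def tri(p,q):
    A=[];b=[]
    for c,x in ((S,p),(D,q)):
        d=rays(c,[x])[0];d/=np.linalg.norm(d);M=np.eye(3)-np.outer(d,d);A.append(M);b.append(M@np.array(c["position"]))
    return np.linalg.lstsq(np.vstack(A),np.hstack(b),rcond=None)[0]
t=tri((239.5,276.2),(336,275));e=tri((240.9,290.3),(350.2,274));print("tri tip",t,"edge",e,"d along/across/z",(e-t)@u,(e-t)@v,(e-t)[2], "pred",(notch-tip)@u,(notch-tip)@v)
for c,z in ((S,.072),(D,.072)):
    m=mask(c,(22,110,70),(36,255,255),(200,270,280,345) if c is S else (340,255,395,295));print(rect(onz(c,big(m)[:,0],z)))
```

```text
scene tip [[239.3 276.8]] stripe front [[240.1 288.2]]
side tip [[336.3 274.4]] stripe front [[348.  273.9]]
tri tip [ 0.55717958 -0.15582031  0.06761292] edge [ 0.58874372 -0.16470659  0.07146957] d along/across/z 0.03276964505755832 0.0011881132071856187 0.0038566481558856003 pred 0.026784824931489766 0.00021866750076354313
(array([ 622.1, -175.2]), array([88.5, 78.1]), 72.6)
(array([ 622.8, -178.2]), array([92.6, 79.3]), 72.8)
```

Prediction and pictures agree within 2 mm: the tip is about 29 mm short of the face and aligned sideways. I'll lower it 7 mm and push in.

Request:
drive_tool(targets=[-1, 0, 0, 0.04, 0, 0, 0, -1, 0, 0, 0.03, 0, 0, 0, -1, 0, 0, 0, 0, 0, 0, -1, -0.05, 0, 0, 0, 0, 0, -1, -0.05, 0, 0, 0, 0, 0, -1, -0.05, 0, 0, 0, 0, 0, -1, -0.05, 0, 0, 0, 0, 0, -1, 0, 0, 0, 0, 0, 0])

```text
clock: 12.45
position: [0.4596, -0.1249, 0.0554]
tcp_rot: [0.155, 0.988, -0.0, 0.001]
force: [1.0, -0.8, -0.8]
opening: 0.0194
finger_force: 58.0
```

Request:
drive_tool(targets=[-1, -0.05, 0, 0, 0, 0, 0, -1, -0.04, 0, 0, 0, 0, 0, -1, -0.04, 0, 0, 0, 0, 0, -1, -0.04, 0, 0, 0, 0, 0, -1, 0, 0, 0, 0, 0, 0, -1, 0, 0, 0, 0, 0, 0, -1, 0, 0, 0, 0, 0, 0, -1, 0, 0, 0, 0, 0, 0])

```text
clock: 13.12
position: [0.4741, -0.1294, 0.0549]
tcp_rot: [0.155, 0.988, 0.0, -0.0]
force: [-1.4, -0.1, -0.6]
opening: 0.0196
finger_force: 58.0
```

Request:
drive_tool(targets=[-1, -0.03, 0, 0, 0, 0, 0, -1, -0.03, 0, 0, 0, 0, 0, -1, -0.03, 0, 0, 0, 0, 0, -1, -0.03, 0, 0, 0, 0, 0, -1, 0, 0, 0, 0, 0, 0, -1, 0, 0, 0, 0, 0, 0, -1, 0, 0, 0, 0, 0, 0, -1, 0, 0, 0, 0, 0, 0])

```text
clock: 13.78
position: [0.4856, -0.1331, 0.0549]
tcp_rot: [0.155, 0.988, 0.0, -0.0]
force: [0.4, 0.3, -1.0]
opening: 0.0194
finger_force: 58.0
```

Run:
```python
from h import *
p,r,s=tool();print(p,s["force"]);a=np.radians(-17.6);u=np.array([np.cos(a),np.sin(a),0])
print("tip",p+.1247*u+[0,0,.006],"depth",(p+.1247*u-[.585,-.1645,0])@u)
# tip path: r=60.. arc about hinge; increments in mm (along u, up)
th=np.radians(np.arange(0,100,8));r=60
P=np.c_[-r*np.cos(th),r*np.sin(th)];print(np.diff(P,axis=0).round(1).tolist())
```

```text
[ 0.4856249  -0.13307333  0.05492305] [ 0.35301464  0.34698239 -1.03963745]
tip [ 0.60448778 -0.17077886  0.06092305] depth 0.020474102893772626
[[0.6, 8.4], [1.7, 8.2], [2.9, 7.9], [3.9, 7.4], [4.9, 6.8], [5.8, 6.0], [6.6, 5.2], [7.2, 4.2], [7.8, 3.1], [8.1, 2.0], [8.3, 0.9], [8.4, -0.3]]
```

The blade is about 20 mm in with no contact force. Now I'll lift along an arc about the hinge.

Request:
drive_tool(targets=[-1, 0, 0, -0.045, 0, 0, 0, -1, -0.002, 0, -0.042, 0, 0, 0, -1, -0.004, 0, -0.042, 0, 0, 0, -1, -0.007, 0, -0.041, 0, 0, 0, -1, -0.01, 0, -0.041, 0, 0, 0, -1, -0.013, 0, -0.04, 0, 0, 0, -1, -0.016, 0, -0.039, 0, 0, 0, -1, 0, 0, 0, 0, 0, 0])

```text
clock: 14.45
position: [0.4916, -0.1351, 0.0851]
tcp_rot: [0.155, 0.988, -0.0, 0.001]
force: [-0.9, 1.0, -2.7]
opening: 0.0194
finger_force: 58.0
```

Run:
```python
from h import *;import pickle
from rig import camera
p,r,s=tool();print(p,s["force"],s["moment"])
c=camera("side");cv2.imwrite("pics/p4.png",cv2.resize(c["image"][200:320,280:440,::-1],(800,600),interpolation=cv2.INTER_CUBIC))
```

```text
[ 0.49158203 -0.1350852   0.08512506] [-0.88676543  1.02833332 -2.73481504] [0.15002094 0.4566442  0.01487567]
```

View pics/p4.png

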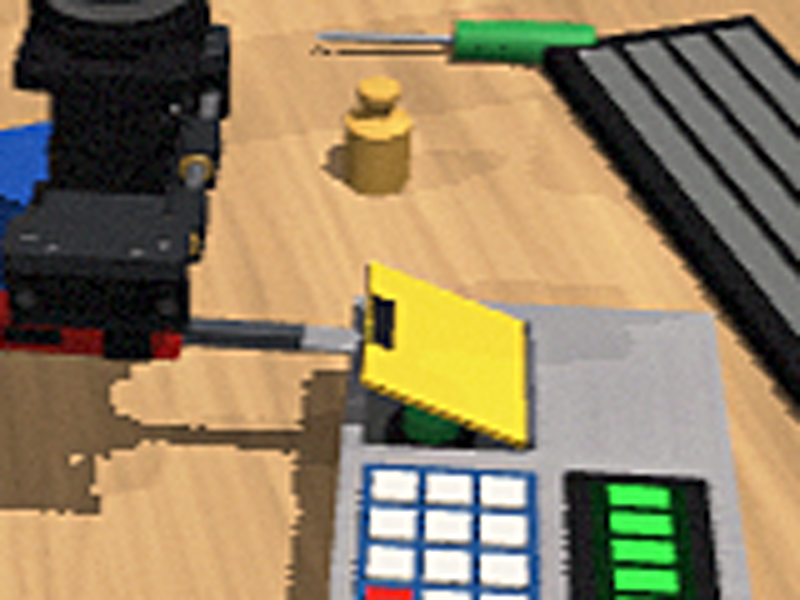

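The cover is up about 28 degrees with the blade at (340,340) px under it, and the green button shows at (430,420). I'll carry on along the arc.

Request:
drive_tool(targets=[-1, -0.018, 0, -0.038, 0, 0, 0, -1, -0.021, 0, -0.036, 0, 0, 0, -1, -0.023, 0, -0.035, 0, 0, 0, -1, -0.026, 0, -0.033, 0, 0, 0, -1, -0.028, 0, -0.031, 0, 0, 0, -1, -0.03, 0, -0.029, 0, 0, 0, -1, -0.032, 0, -0.027, 0, 0, 0, -1, -0.034, 0, -0.025, 0, 0, 0])

```text
clock: 15.17
position: [0.5114, -0.1414, 0.1099]
tcp_rot: [0.155, 0.988, -0.0, 0.0]
force: [-3.2, 1.1, -1.3]
opening: 0.0194
finger_force: 58.0
```

Request:
drive_tool(targets=[-1, -0.036, 0, -0.022, 0, 0, 0, -1, -0.037, 0, -0.02, 0, 0, 0, -1, -0.038, 0, -0.017, 0, 0, 0, -1, -0.039, 0, -0.014, 0, 0, 0, -1, -0.04, 0, -0.012, 0, 0, 0, -1, -0.041, 0, -0.009, 0, 0, 0, -1, -0.042, 0, -0.006, 0, 0, 0, -1, -0.042, 0, -0.003, 0, 0, 0])

```text
clock: 15.83
position: [0.5416, -0.1511, 0.12]
tcp_rot: [0.155, 0.988, -0.0, 0.0]
force: [-2.6, 1.5, -0.1]
opening: 0.0194
finger_force: 58.0
```

Run:
```python
from h import *;import pickle
from rig import camera
p,r,s=tool();print(p,s["force"],s["moment"])
c=camera("side");b=camera("scene");cv2.imwrite("pics/p5.png",np.hstack([cv2.resize(q["image"][y:y+120,x:x+160,::-1],(400,300),interpolation=cv2.INTER_CUBIC) for q,x,y in ((c,280,190),(b,160,220))]))
```

```text
[ 0.54160304 -0.15108268  0.12001179] [-2.64142589  1.54539461 -0.14154172] [0.22162527 0.32643947 0.09513955]
```

View pics/p5.png

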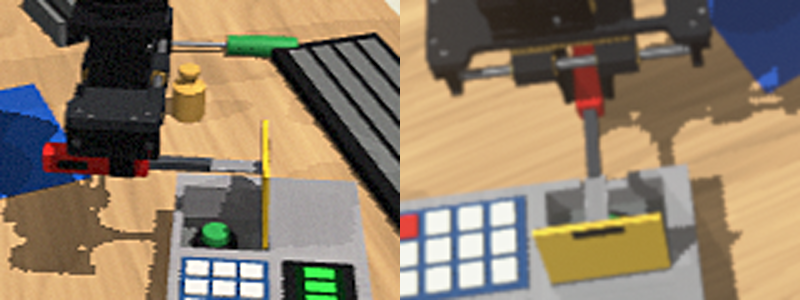

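The cover stands at about 89 degrees, shown edge-on at (265,185) in the left crop. I'll push 6 mm further and then back the tool out.

Request:
drive_tool(targets=[-1, -0.03, 0, 0, 0, 0, 0, -1, -0.03, 0, 0, 0, 0, 0, -1, 0, 0, 0, 0, 0, 0, -1, 0, 0, 0, 0, 0, 0, -1, 0.05, 0, 0, 0, 0, 0, -1, 0.15, 0, 0, 0, 0, 0, -1, 0.25, 0, 0, 0, 0, 0, -1, 0.3, 0, 0, 0, 0, 0])

```text
clock: 16.6
position: [0.4751, -0.1299, 0.1199]
tcp_rot: [0.155, 0.988, -0.0, 0.001]
force: [-1.2, -0.1, 0.0]
opening: 0.0198
finger_force: 58.0
```

Request:
drive_tool(targets=[-1, 0.3, 0, 0, 0, 0, 0, -1, 0.2, 0, 0, 0, 0, 0, -1, 0.1, 0, 0, 0, 0, 0.06, -1, 0, 0, 0, 0, 0, 0.06, -1, 0, 0, 0, 0, 0, 0.06, -1, 0, 0, 0, 0, 0, 0.06, -1, 0, 0, 0, 0, 0, 0.04, -1, 0, 0, 0, 0, 0, 0])

```text
clock: 17.27
position: [0.418, -0.1113, 0.1199]
tcp_rot: [0.368, 0.93, -0.0, 0.0]
force: [0.1, -0.2, -0.7]
opening: 0.0192
finger_force: 58.0
```

Run:
```python
from h import *
go([.426,.1025,.05],137)
```

```text
tcp [ 0.418  -0.1113  0.1199] yaw x 136.84 z [ 0.001 -0.    -1.   ]
turn [ 0.0002  0.0005 -0.0018]
shift before turn [1.4049 1.6145 0.6984]
shift [1.3998 1.6187 0.6991]
```

Request:
drive_tool(targets=[-1, 0.1, 0.115, 0, 0, 0, 0, -1, 0.2, 0.23, 0, 0, 0, 0, -1, 0.22, 0.253, 0, 0, 0, 0, -1, 0.22, 0.253, 0.06, 0, 0, 0, -1, 0.22, 0.253, 0.1, 0, 0, 0, -1, 0.22, 0.253, 0.1, 0, 0, 0, -1, 0.15, 0.173, 0.1, 0, 0, 0, -1, 0.075, 0.086, 0.1, 0, 0, 0])

```text
clock: 17.93
position: [0.4255, 0.1053, 0.0735]
tcp_rot: [0.365, 0.931, 0.001, 0.0]
force: [0.7, -0.9, -1.1]
opening: 0.0196
finger_force: 58.0
```

Request:
drive_tool(targets=[-1, 0, 0, 0.15, 0, 0, 0, -1, 0, 0, 0.1, 0, 0, 0, -1, 0, 0, 0.08, 0, 0, 0, -1, 0, 0, 0.08, 0, 0, 0, -1, 0, 0, 0.08, 0, 0, 0, -1, 0, 0, 0.05, 0, 0, 0, -1, 0, 0, 0, 0, 0, 0, -1, 0, 0, 0, 0, 0, 0])

```text
clock: 18.6
position: [0.4256, 0.1023, 0.0196]
tcp_rot: [0.367, 0.93, -0.0, -0.0]
force: [0.5, 0.3, -1.3]
opening: 0.0199
finger_force: 58.0
```

Request:
drive_tool(targets=[-1, 0, 0, 0.03, 0, 0, 0, -1, 0, 0, 0.03, 0, 0, 0, -1, 0, 0, 0.02, 0, 0, 0, -1, 0, 0, 0.02, 0, 0, 0, -1, 0, 0, 0.01, 0, 0, 0, -1, 0, 0, 0.01, 0, 0, 0, -1, 0, 0, 0, 0, 0, 0, -1, 0, 0, 0, 0, 0, 0])

```text
clock: 19.27
position: [0.4258, 0.1026, 0.0078]
tcp_rot: [0.367, 0.93, 0.0, 0.0]
force: [0.5, 1.2, -1.2]
opening: 0.0195
finger_force: 58.0
```

Request:
drive_tool(targets=[-0.6, 0, 0, 0, 0, 0, 0, -0.5, 0, 0, 0, 0, 0, 0, -0.4, 0, 0, 0, 0, 0, 0, -0.2, 0, 0, 0, 0, 0, 0, -0.1, 0, 0, 0, 0, 0, 0, 0, 0, 0, 0, 0, 0, 0, 0, 0, 0, -0.1, 0, 0, 0, 0, 0, 0, -0.2, 0, 0, 0])

```text
clock: 19.93
position: [0.4234, 0.1025, 0.0364]
tcp_rot: [0.367, 0.93, -0.001, -0.002]
force: [-0.5, 0.4, 0.3]
opening: 0.0424
finger_force: 0.0
```

Request:
drive_tool(targets=[0, 0, 0, -0.2, 0, 0, 0, 0, 0, 0, -0.2, 0, 0, 0, 0, 0, 0, -0.2, 0, 0, 0, 0, 0, 0, -0.2, 0, 0, 0, 0, 0, 0, -0.2, 0, 0, 0, -1, 0, 0, -0.2, 0, 0, 0, -1, 0, 0, -0.1, 0, 0, 0, -1, 0, 0, 0, 0, 0, 0], force=20)

```text
clock: 20.6
position: [0.4276, 0.1028, 0.1709]
tcp_rot: [0.367, 0.93, 0.001, 0.003]
force: [0.3, 0.1, 0.4]
opening: 0.0305
finger_force: 0.0
```

Run:
```python
from h import *;import pickle
from rig import camera
p,r,s=tool();print(p,s["force"],s["opening"])
o=[]
for n,x,y,w in (("side",200,190,240),("scene",150,160,240)):
    c=camera(n);pickle.dump(c,open(n+"6.pkl","wb"));o.append(cv2.resize(c["image"][y:y+180,x:x+w],(400,300),interpolation=cv2.INTER_CUBIC))
cv2.imwrite("pics/p6.png",np.vstack(o)[:,:,::-1])
u=np.array([np.cos(np.radians(-17.6)),np.sin(np.radians(-17.6))]);b=np.array([.585,-.1645])+.039*u;print("button pred",b)
for n,bx in (("scene",(200,260,290,330)),("side",(340,240,400,300))):
    c=pickle.load(open(n+"6.pkl","rb"));k=big(mask(c,(45,100,40),(80,255,255),bx))[:,0];print(n,onz(c,[k.mean(0)],.050)[0],rect(onz(c,k,.05)),proj(c,[*b,.052]),k.mean(0))
```

```text
[0.42757223 0.1027569  0.17090611] [0.2890318  0.06126035 0.35531586] 0.03054440089752955
button pred [ 0.62217444 -0.17629243]
scene [ 0.61530499 -0.17402381  0.05      ] (array([ 614.6, -173.6]), array([23.2, 10.2]), 73.1) [[242.9081462  311.52989859]] [242.81481481 308.55555556]
side [ 0.62249839 -0.18043864  0.05      ] (array([ 621.6, -180.1]), array([33., 25.]), 73.1) [[365.35294236 281.68417244]] [365.96666667 283.46666667]
```

View pics/p6.png

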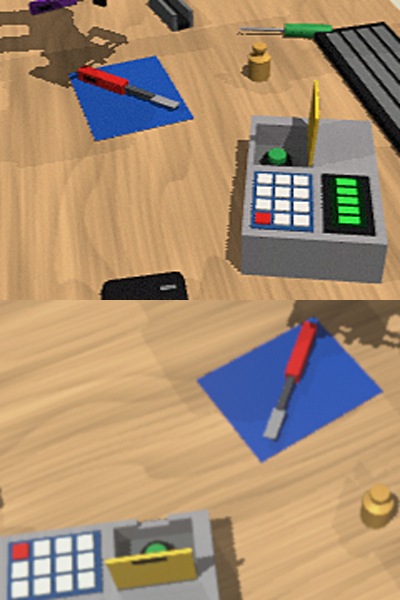

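The tool lies flat on the mat, the cover stands just past vertical, and the green button is at (278,156) in the upper crop. Next I'll go over the button with shut fingers, 6 mm toward the front so the gripper body clears the cover.

Request:
drive_tool(targets=[-1, 0, 0, 0, 0, 0, -0.06, -1, 0, 0, 0, 0, 0, -0.06, -1, 0, 0, 0, 0, 0, -0.06, -1, 0, 0, 0, 0, 0, -0.06, -1, 0, 0, 0, 0, 0, -0.04, -1, 0, 0, 0, 0, 0, 0, -1, 0, 0, 0, 0, 0, 0, -1, 0, 0, 0, 0, 0, 0])

```text
clock: 21.37
position: [0.425, 0.1026, 0.1667]
tcp_rot: [0.156, 0.988, -0.0, -0.001]
force: [-0.3, 0.1, 0.5]
opening: 0.0004
finger_force: 0.0
```

Run:
```python
from h import *
go([.617,-.1755,.16],162.4)
```

```text
tcp [0.425  0.1026 0.1667] yaw x 162.06 z [-0.002 -0.    -1.   ]
turn [-0.0004 -0.0011 -0.0038]
shift before turn [-2.6831 -2.0543  0.0642]
shift [-2.6706 -2.0705  0.0675]
```

Request:
drive_tool(targets=[-1, -0.2, -0.155, 0, 0, 0, 0, -1, -0.2, -0.155, 0, 0, 0, 0, -1, -0.2, -0.155, 0, 0, 0, 0, -1, -0.2, -0.155, 0, 0, 0, 0, -1, -0.2, -0.155, 0, 0, 0, 0, -1, -0.2, -0.155, 0, 0, 0, 0, -1, -0.2, -0.155, 0, 0, 0, 0, -1, -0.2, -0.155, 0, 0, 0, 0])

```text
clock: 22.03
position: [0.5404, -0.0655, 0.1672]
tcp_rot: [0.156, 0.988, 0.0, -0.0]
force: [0.9, 0.4, -0.4]
opening: 0.0008
finger_force: 0.0
```

Request:
drive_tool(targets=[-1, -0.2, -0.155, 0, 0, 0, 0, -1, -0.2, -0.15, 0, 0, 0, 0, -1, -0.2, -0.15, 0, 0, 0, 0, -1, -0.2, -0.15, 0, 0, 0, 0, -1, -0.15, -0.12, 0, 0, 0, 0, -1, -0.1, -0.07, 0, 0, 0, 0, -1, 0, 0, 0, 0, 0, 0, -1, 0, 0, 0, 0, 0, 0])

```text
clock: 22.7
position: [0.6153, -0.1724, 0.1669]
tcp_rot: [0.156, 0.988, 0.0, -0.001]
force: [0.1, 0.7, 0.3]
opening: 0.0004
finger_force: 0.0
```

Run:
```python
from h import *
go([.617,-.1755,.06],162.4)
```

```text
tcp [ 0.6153 -0.1724  0.1669] yaw x 162.06 z [-0.001  0.001 -1.   ]
turn [ 0.0002 -0.0009 -0.0038]
shift before turn [-0.0271 -0.0247  1.0687]
shift [-0.0254 -0.0244  1.0687]
```

Now down to about 8 mm above the button.

Request:
drive_tool(targets=[-1, -0.025, -0.025, 0.05, 0, 0, 0, -1, 0, 0, 0.15, 0, 0, 0, -1, 0, 0, 0.2, 0, 0, 0, -1, 0, 0, 0.2, 0, 0, 0, -1, 0, 0, 0.2, 0, 0, 0, -1, 0, 0, 0.15, 0, 0, 0, -1, 0, 0, 0.1, 0, 0, 0, -1, 0, 0, 0, 0, 0, 0])

```text
clock: 23.37
position: [0.615, -0.1738, 0.0597]
tcp_rot: [0.155, 0.988, 0.001, -0.002]
force: [-0.2, 0.1, -0.3]
opening: 0.0002
finger_force: 0.0
```

Run:
```python
from h import *
from rig import camera
p,r,s=tool();print(p,s["force"])
o=[]
for n,x,y in (("side",300,170),("scene",160,220)):
    c=camera(n);o.append(cv2.resize(c["image"][y:y+120,x:x+160],(400,300),interpolation=cv2.INTER_CUBIC))
cv2.imwrite("pics/p7.png",np.hstack(o)[:,:,::-1])
```

```text
[ 0.61500692 -0.17384737  0.05965215] [-0.19400617  0.10262388 -0.33454509]
```

View pics/p7.png

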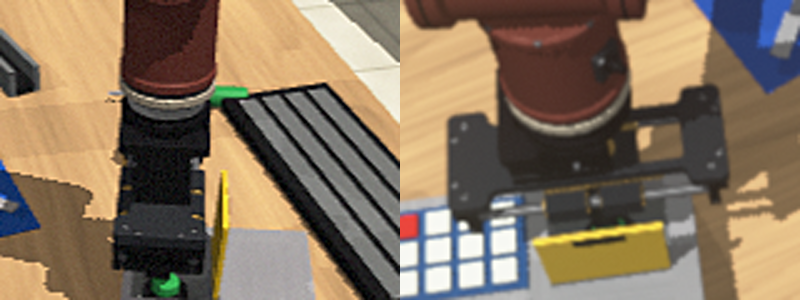

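The fingers are over the button, and there's a visible gap between gripper body (205,240) and cover (222,220). Pressing in small steps.

Request:
drive_tool(targets=[-1, 0, 0, 0.02, 0, 0, 0, -1, 0, 0, 0.02, 0, 0, 0, -1, 0, 0, 0.02, 0, 0, 0, -1, 0, 0, 0.02, 0, 0, 0, -1, 0, 0, 0.02, 0, 0, 0, -1, 0, 0, 0.02, 0, 0, 0, -1, 0, 0, 0, 0, 0, 0, -1, 0, 0, 0, 0, 0, 0])

```text
clock: 24.13
position: [0.6174, -0.1755, 0.0509]
tcp_rot: [0.155, 0.988, -0.0, 0.0]
force: [-0.4, 0.7, 1.9]
opening: 0.0006
finger_force: 1.1
```

Request:
drive_tool(targets=[-1, 0, 0, 0.01, 0, 0, 0, -1, 0, 0, 0, 0, 0, 0, -1, 0, 0, 0.01, 0, 0, 0, -1, 0, 0, 0, 0, 0, 0, -1, 0, 0, 0, 0, 0, 0, -1, 0, 0, 0, 0, 0, 0, -1, 0, 0, 0, 0, 0, 0, -1, 0, 0, 0, 0, 0, 0])

```text
clock: 24.8
position: [0.6174, -0.1755, 0.0489]
tcp_rot: [0.155, 0.988, -0.0, 0.0]
force: [-0.7, 0.5, 4.0]
opening: 0.0007
finger_force: 1.7
```

Request:
drive_tool(targets=[-1, 0, 0, 0.01, 0, 0, 0, -1, 0, 0, 0, 0, 0, 0, -1, 0, 0, 0.01, 0, 0, 0, -1, 0, 0, 0, 0, 0, 0, -1, 0, 0, 0.01, 0, 0, 0, -1, 0, 0, 0, 0, 0, 0, -1, 0, 0, 0, 0, 0, 0, -1, 0, 0, 0, 0, 0, 0])

```text
clock: 25.47
position: [0.6174, -0.1755, 0.0464]
tcp_rot: [0.155, 0.988, -0.0, 0.0]
force: [-1.1, 0.6, 7.4]
opening: 0.0006
finger_force: 3.8
```

Request:
drive_tool(targets=[-1, 0, 0, 0.01, 0, 0, 0, -1, 0, 0, 0, 0, 0, 0, -1, 0, 0, 0.005, 0, 0, 0, -1, 0, 0, 0, 0, 0, 0, -1, 0, 0, 0, 0, 0, 0, -1, 0, 0, 0, 0, 0, 0, -1, 0, 0, 0, 0, 0, 0, -1, 0, 0, 0, 0, 0, 0])

```text
clock: 26.13
position: [0.6175, -0.1755, 0.0462]
tcp_rot: [0.155, 0.988, -0.0, 0.0]
force: [-5.7, 1.5, 16.4]
opening: 0.0003
finger_force: 7.7
```

The position has stopped at 46 mm while the force rose to 16 N, so the button is fully down. I'll go straight up now.

Request:
drive_tool(targets=[-1, 0, 0, -0.05, 0, 0, 0, -1, 0, 0, -0.1, 0, 0, 0, -1, 0, 0, -0.15, 0, 0, 0, -1, 0, 0, -0.2, 0, 0, 0, -1, 0, 0, -0.2, 0, 0, 0, -1, 0, 0, -0.2, 0, 0, 0, -1, 0, 0, -0.2, 0, 0, 0, -1, 0, 0, -0.1, 0, 0, 0])

```text
clock: 26.8
position: [0.618, -0.1756, 0.1668]
tcp_rot: [0.155, 0.988, -0.0, 0.001]
force: [-0.3, 0.8, 0.1]
opening: 0.0
finger_force: 0.0
```

Request:
drive_tool(targets=[-1, 0.1, 0, -0.05, 0, 0, 0, -1, 0.2, 0, 0, 0, 0, 0, -1, 0.2, 0, 0, 0, 0, 0, -1, 0.2, 0, 0, 0, 0, 0, -1, 0.2, 0, 0, 0, 0, 0, -1, 0.1, 0, 0, 0, 0, 0, -1, 0, 0, 0, 0, 0, 0, -1, 0, 0, 0, 0, 0, 0])

```text
clock: 27.47
position: [0.5218, -0.1446, 0.1689]
tcp_rot: [0.155, 0.988, 0.0, -0.0]
force: [0.5, -0.1, 0.1]
opening: 0.0004
finger_force: 0.0
```

Run:
```python
from h import *;import pickle
from rig import camera,sign_off
p,r,s=tool();print(p,s["force"],s["clock"])
for n,bx in (("scene",(200,260,290,330)),("side",(340,240,400,300))):
    a=pickle.load(open(n+"6.pkl","rb"));c=camera(n)
    for nm,lo,hi in (("button",(45,100,40),(80,255,255)),("cover",(22,110,70),(36,255,255))):
        b=bx if nm=="button" else (bx[0]-15,bx[1]-60,bx[2],bx[3]+20)
        print(n,nm,[ (cv2.contourArea(k),k[:,0].mean(0).round(1),k[:,0].min(0)) for k in (big(mask(q,lo,hi,b)) for q in (a,c))])
```

```text
[ 0.5217969  -0.14459386  0.16888801] [ 0.45577111 -0.11339166  0.07099884] 27.4667
scene button [(40.5, array([242.8, 308.6]), array([237, 306], dtype=int32)), (41.5, array([242.8, 308.5]), array([237, 306], dtype=int32))]
scene cover [(874.0, array([241.3, 320.3]), array([213, 309], dtype=int32)), (877.0, array([241.3, 320.3]), array([213, 309], dtype=int32))]
side button [(80.0, array([366. , 283.5]), array([360, 279], dtype=int32)), (82.0, array([366. , 283.5]), array([360, 279], dtype=int32))]
side cover [(148.5, array([387.7, 263.3]), array([384, 238], dtype=int32)), (112.0, array([387.9, 263. ]), array([384, 238], dtype=int32))]
```

The button is back up and the cover hasn't moved, so I'm handing in.

```bash
python3 -c "from rig import sign_off;print(sign_off())"
```

```text
the job is handed in; nothing more can be done
None
```

The job is done and handed in at about 27.5 s of the 72 s: the cover stands open at about 95° (reckoned from the tool's path), the pry tool is flat on the mat, the green button was pressed fully down and sprang back, and the weight, mouse and screwdriver were left alone.

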